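# Gauge a bar in the tapered slot and sort it

### The arm

A 6-joint arm with a two-finger parallel gripper is mounted at the origin on a cart in front of the work surface, level with it; the furniture and walls round the work are solid. World frame = base frame: x ahead of the robot, y to its left, z up, the work surface at z = 0. Lengths are in m, angles in rad, forces in N, time in s.
With the tool pointing down it reaches from about 0.325 to 0.75 m from the base axis. Payload 7.6 kg.
Tool frame: the origin (TCP) lies at the very end of the fingers, on their centre line; the grasp point (between the pads) lies 19 mm behind it (env.grip_depth is the distance from the TCP to the grasp point, in m); z points along the fingers, y is the line along which they close (so a half turn about z gives the same grasp; the last joint's range is limited). The gripper opens to 85 mm and grips with 20 to 120 N. Pads are 22 mm wide; open, the fingers measure 114 mm over their backs; the gripper's body (76 mm by 85 mm) begins 54 mm behind the grasp point. The pads swing forward as they close: fully open they stand 13 mm farther back than shut.
Start: joints at [-1.21, 0.052, 1.401, -0, 1.689, -0.07], TCP at [0.219, -0.477, 0.204] pointing down, gripper open.
Joint ranges: [-2.9, 2.9], [-0.91, 2.17], [0.12, 2.37], [-1.06, 4.2], [0.26, 2.73], [-2.93, 2.93]. Speed limits (rad/s): [2.57, 2.57, 3.01, 3.14, 3.14, 3.14].

### API

Orientations are given as [roll, pitch, yaw] about the fixed x, y, z axes, in that order (R = Rz(yaw) Ry(pitch) Rx(roll)).
In Python, from cell import env gives the robot as it stands.
- The arm moves only by the tool drive_tool, never from a script. Its argument "commands" is a list of rows, each an object of numbers: "dx", "dy", "dz": the shift along the world's x, y, z each as a share of 0.02 m, from -1 to 1; "rx", "ry", "rz": the turn, a rotation vector about the world's x, y, z each as a share of pi rad, from -1 to 1; "fingers": the gripper command: -1 is shut, 1 is fully open, values between are in proportion. In form: [{"dx": .., "dy": .., "dz": .., "rx": .., "ry": .., "rz": .., "fingers": ..}, ...]. A call has 1 to 10 rows; each row shifts and turns the commanded pose from where the row before left it; what a row does not reach is not made up. A row lasts 1/10 s, in which the tool goes at most 50 mm and 8.59 degrees, less where a joint would pass 70% of its speed; a pose out of reach is approached as far as the arm can. A call with a number of a shift or a turn outside -1 to 1 is refused whole. A call with a gripper value outside its range is refused whole. The fingers move at their own pace and stop on an object; "grip_force" is the grip in N (left out, the last holds). Time passes only in rows, so rows that do not move let the fingers close. It gives the time, the measured TCP pose, the force, the opening and the grip force at its end, in the units of the state.
- env.observe(): the state, without advancing time (a new reading comes with each control period).
- env.get_image(name): name is "side" or "top" or "wrist"; returns a dict with "pixels" (400x640x3 uint8, red, green, blue), "fx", "fy", "cx", "cy" (pixels), "k1" (the pictures are not rectified: a ray, as slopes to the right and down, at radius r is drawn at 1 + k1 r^2 times it, then the intrinsics apply), "extrinsics" (4x4, takes a point from camera to world coordinates); the wrist camera has in their place "mount" (4x4, takes a point from camera to tool coordinates, whose origin is the TCP and whose axes are the flange's). Camera axes: x right, y up, looking along -z (the intrinsics and any distortion apply to the point x, -y, -z); pixel columns grow to the right and rows downward; lengths in m; the calibration is good to about 2 mm. A picture is of the moment at which its call begins: read the wrist's pose just before it. There is no depth.
- env.finish_job(): hands the job in; it is judged then, once.
The state is a dict: "clock": time; "joints": joint angles; "joint_velocities": joint speeds; "joint_efforts": joint torques, N m; "eef_pos": TCP position; "ee_rot": TCP orientation; "wrist_force": force on the tool from outside, world axes, zero at the start; "torque": the same for the moment, N m; "gripper_width": finger opening in m; "finger_force": force on a finger pad.
Only numpy, scipy, OpenCV 4.12 (cv2) and the standard library are available. Lean on these libraries where they do the work, as an engineer would, in place of code of your own. Each camera call takes 0.05 s, during which the arm holds its last target. There are 200 camera calls.

### The job

Take the bar that lies alone on the black mat and slide it endwise along the tapered slot of the gauge, gently, until it wedges between both walls. See which coloured band its leading end has stopped at, then lay the bar flat in the tray of that colour and let go. Leave the two spare bars on the blue mat and the jar beside the work alone.

Things in the scene. Friction and masses are not known exactly. Their poses are not given: they have to be found in the camera images.
- bar_a_mid (a point): one of three aluminium bars that look alike, 130 mm long (its x axis), 24 mm high (z), and 25, 30 or 35 mm wide (y): which bar has which width is not known beforehand, only one of each. About 0.2 to 0.3 kg. The point is the bar's centre, half-way up. At the start one bar lies flat and alone on the black mat, the other two on the blue mat. 
- bar_b_mid (a point): one of three aluminium bars that look alike, 130 mm long (its x axis), 24 mm high (z), and 25, 30 or 35 mm wide (y): which bar has which width is not known beforehand, only one of each. About 0.2 to 0.3 kg. The point is the bar's centre, half-way up. At the start one bar lies flat and alone on the black mat, the other two on the blue mat. 
- bar_c_mid (a point): one of three aluminium bars that look alike, 130 mm long (its x axis), 24 mm high (z), and 25, 30 or 35 mm wide (y): which bar has which width is not known beforehand, only one of each. About 0.2 to 0.3 kg. The point is the bar's centre, half-way up. At the start one bar lies flat and alone on the black mat, the other two on the blue mat. 
- bar_a: the bar with centre bar_a_mid; origin at the centre of its underside, x along its length
- bar_b: the bar with centre bar_b_mid; origin at the centre of its underside, x along its length
- bar_c: the bar with centre bar_c_mid; origin at the centre of its underside, x along its length
- gauge: fixed tapered gauge: steel plate 260 (x) x 104 x 6 mm with two walls 12 mm high on it. Origin: centre of its underside, z up. Bars enter from -x and slide on the plate to +x. The slot, symmetrical about the x axis, is 44 mm wide at x=-30 mm and 18 at x=100 (1 mm less every 5); rounded wall ends reach x=-40. A bar's end stops where slot and bar are equally wide. Bands: see walls.
- wall_left: the +y wall of the gauge's slot, fixed to it: a dark steel strip 22 mm wide, its top 18 mm above the gauge's underside, 12 mm lower than the top of a bar in the slot; its origin and axes are the gauge's. Bands painted on top: blue from x = 2 to 28 mm, yellow 28 to 52 mm, red 52 to 78 mm
- wall_right: the -y wall of the gauge's slot, fixed to it: a dark steel strip 22 mm wide, its top 18 mm above the gauge's underside, 12 mm lower than the top of a bar in the slot; its origin and axes are the gauge's. Bands painted on top: blue from x = 2 to 28 mm, yellow 28 to 52 mm, red 52 to 78 mm
- blue_tray: blue open tray, fixed, 100 mm (x) by 175 mm (y) outside, 16 mm high, walls and floor 4 mm thick; origin at the centre of its underside, z up, long side along its y axis
- yellow_tray: yellow open tray, fixed, 100 mm (x) by 175 mm (y) outside, 16 mm high, walls and floor 4 mm thick; origin at the centre of its underside, z up, long side along its y axis
- red_bar_tray: red open tray, fixed, 100 mm (x) by 175 mm (y) outside, 16 mm high, walls and floor 4 mm thick; origin at the centre of its underside, z up, long side along its y axis
- black_mat: black rubber mat, fixed, 190 (x) by 120 (y) by 4 mm, origin at the centre of its underside
- blue_mat: blue mat, fixed, 190 (x) by 170 (y) by 4 mm, origin at the centre of its underside; the two spare bars lie on it
- jar: small closed turquoise jar with a grey lid, loose bystander, 60 mm across, 62 mm high, origin at the centre of its underside
Things that resemble listed ones, but are neither listed nor needed, are in the scene too. Leave any orange look-alike of the bar_a alone.

How it is judged:
On the way:
1. the bar from the black mat is slid into the gauge's slot until its leading end wedges, touching both walls (((x of bar_a_mid in the frame of gauge between -0.058 and -0.042 m and y of bar_a_mid in the frame of gauge between -0.008 and 0.008 m and z of bar_a_mid in the frame of gauge between 0.014 and 0.022 m and contact force between bar_a and wall_left above 0.5 N and contact force between bar_a and wall_right above 0.5 N and horizontal distance between each of bar_b_mid, bar_c_mid and blue_mat below 0.1 m and distance of each of bar_b_mid, bar_c_mid from where it was at the start of the episode below 0.02 m) or (x of bar_b_mid in the frame of gauge between -0.033 and -0.017 m and y of bar_b_mid in the frame of gauge between -0.008 and 0.008 m and z of bar_b_mid in the frame of gauge between 0.014 and 0.022 m and contact force between bar_b and wall_left above 0.5 N and contact force between bar_b and wall_right above 0.5 N and horizontal distance between each of bar_a_mid, bar_c_mid and blue_mat below 0.1 m and distance of each of bar_a_mid, bar_c_mid from where it was at the start of the episode below 0.02 m) or (x of bar_c_mid in the frame of gauge between -0.008 and 0.008 m and y of bar_c_mid in the frame of gauge between -0.008 and 0.008 m and z of bar_c_mid in the frame of gauge between 0.014 and 0.022 m and contact force between bar_c and wall_left above 0.5 N and contact force between bar_c and wall_right above 0.5 N and horizontal distance between each of bar_a_mid, bar_b_mid and blue_mat below 0.1 m and distance of each of bar_a_mid, bar_b_mid from where it was at the start of the episode below 0.02 m))), for 0.1 s.
At the end, for the whole second after the job is handed in: the bar from the black mat lies flat and at rest on the floor of the tray whose colour is that of the band where its leading end stopped (its centre within 40 mm across and 35 mm along of the tray's centre); the two spare bars still lie on the blue mat, moved less than 20 mm (((x of bar_a_mid in the frame of blue_tray between -0.04 and 0.04 m and y of bar_a_mid in the frame of blue_tray between -0.035 and 0.035 m and z of bar_a_mid in the frame of blue_tray between 0.011 and 0.021 m and angle between bar_a_mid's own z axis and vertical below 0.08 rad and linear speed of bar_a below 0.01 m/s and horizontal distance between each of bar_b_mid, bar_c_mid and blue_mat below 0.1 m and distance of each of bar_b_mid, bar_c_mid from where it was at the start of the episode below 0.02 m) or (x of bar_b_mid in the frame of yellow_tray between -0.04 and 0.04 m and y of bar_b_mid in the frame of yellow_tray between -0.035 and 0.035 m and z of bar_b_mid in the frame of yellow_tray between 0.011 and 0.021 m and angle between bar_b_mid's own z axis and vertical below 0.08 rad and linear speed of bar_b below 0.01 m/s and horizontal distance between each of bar_a_mid, bar_c_mid and blue_mat below 0.1 m and distance of each of bar_a_mid, bar_c_mid from where it was at the start of the episode below 0.02 m) or (x of bar_c_mid in the frame of red_bar_tray between -0.04 and 0.04 m and y of bar_c_mid in the frame of red_bar_tray between -0.035 and 0.035 m and z of bar_c_mid in the frame of red_bar_tray between 0.011 and 0.021 m and angle between bar_c_mid's own z axis and vertical below 0.08 rad and linear speed of bar_c below 0.01 m/s and horizontal distance between each of bar_a_mid, bar_b_mid and blue_mat below 0.1 m and distance of each of bar_a_mid, bar_b_mid from where it was at the start of the episode below 0.02 m))); the robot touches nothing.
It fails at once if a bar is rammed against a wall of the gauge with more than 60 N (contact force between any of bar_a, bar_b, bar_c and wall_left above 60 N or contact force between any of bar_a, bar_b, bar_c and wall_right above 60 N).
It fails at once if the jar is displaced by more than 30 mm (distance of jar from where it was at the start of the episode above 0.03 m).
It also fails if it takes over 58 s, if anything falls off the work surface, if the arm or the gripper's body presses on something with over 40 N, if the wrist force passes 120 N, or if a joint passes its speed limit or range.

## Working session

There is one attempt and no reset: what is moved stays moved. The work goes in short steps, Python scripts to look and compute and a tool call to move; the robot and the scene stay as the last step left them, time stands still between calls to the robot, and variables do not carry over. Pictures are saved under pics/ and viewed, at most 10 in all, crops included, and the job is handed in when it is done.

Besides the shell and the picture viewer there is one more tool, called after "Emit:" by a JSON object that holds its "fn" and its "kwargs", one argument or row to a line. drive_tool: Moves the arm, as the interface text tells. Shift numbers are shares of 0.02 m and turn numbers shares of pi rad, none past 1 either way. Its arguments: {"type":"object","properties":{"commands":{"type":"array","items":{"type":"object","properties":{"dx":{"type":"number"},"dy":{"type":"number"},"dz":{"type":"number"},"rx":{"type":"number"},"ry":{"type":"number"},"rz":{"type":"number"},"fingers":{"type":"number"}}}},"grip_force":{"type":"number"}},"required":["commands"]}

```bash
ls; mkdir -p pics; cat > h.py <<'E'
import numpy as np, cv2
from cell import env
def snap(name,fn):
    im=env.get_image(name); cv2.imwrite('pics/'+fn,im['pixels'][:,:,::-1]); 
    np.save('pics/'+fn[:-4]+'.npy',im,allow_pickle=True); return im
def load(fn): return np.load('pics/'+fn+'.npy',allow_pickle=True).item()
def ray(im,uv,T):
    u=np.atleast_2d(uv).astype(float)
    d=np.c_[(u[:,0]-im['cx'])/im['fx'],(u[:,1]-im['cy'])/im['fy']]
    s=d.copy()
    for _ in range(20): s=d/(1+im['k1']*(s**2).sum(1,keepdims=True))
    D=np.c_[s[:,0],-s[:,1],-np.ones(len(s))]@T[:3,:3].T
    return T[:3,3],D
def onplane(im,uv,z,T=None):
    T=im['extrinsics'] if T is None else T
    o,D=ray(im,uv,np.array(T)); return o+D*((z-o[2])/D[:,2])[:,None]
E
python3 - <<'E'
from h import *
for n in('top','side'):
    i=snap(n,n+'0.png'); print({k:np.round(v,3).tolist() for k,v in i.items() if k!='pixels'})
s=env.observe(); print(s)
E
```

```text
pics
{'fx': 426.51, 'fy': 426.51, 'cx': 312.514, 'cy': 198.795, 'k1': -0.026, 'extrinsics': [[0.006, 0.982, -0.191, 0.253], [-1.0, 0.006, -0.003, -0.173], [-0.002, 0.191, 0.982, 1.53], [0.0, 0.0, 0.0, 1.0]]}
{'fx': 377.002, 'fy': 377.002, 'cx': 317.421, 'cy': 197.881, 'k1': -0.056, 'extrinsics': [[0.963, 0.137, -0.233, 0.225], [-0.27, 0.469, -0.841, -1.223], [-0.006, 0.872, 0.489, 0.663], [0.0, 0.0, 0.0, 1.0]]}
{'clock': 0.1, 'joints': array([-1.21028286e+00,  5.27923232e-02,  1.40162957e+00,  3.35858592e-06,
        1.68861338e+00, -7.02829349e-02]), 'joint_velocities': array([-0.00062419, -0.002618  , -0.00326816,  0.00071945,  0.00120717,
        0.00148493]), 'joint_efforts': array([ 5.99431860e-04, -3.82580280e+01, -3.60986316e+01, -7.11998950e-05,
        4.75227236e-03, -1.99769545e-05]), 'eef_pos': array([ 0.21915652, -0.47672554,  0.20354376]), 'ee_rot': array([-3.14015383e+00, -1.04635735e-04,  4.30796717e-01]), 'wrist_force': array([ 0.54225573, -0.68699684, -0.37938581]), 'torque': array([ 0.01338491,  0.0078099 , -0.0024895 ]), 'finger_force': 0.0, 'gripper_width': 0.08527513481778683}
```

View pics/top0.png

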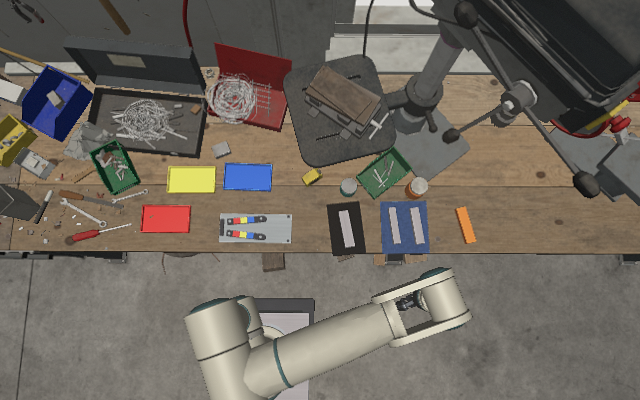

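View pics/side0.png

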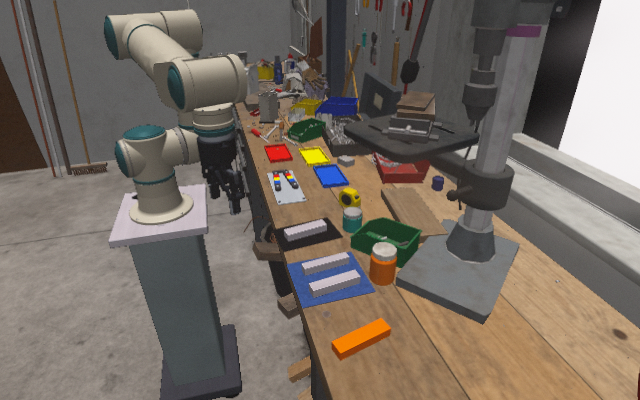

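The top view shows the lone bar at (347,229) on the black mat. The two spares are at (395,225) and (418,225) on the blue mat, and an orange decoy is at (466,225). The gauge is at (255,228), with the red, yellow and blue trays at (166,219), (191,179) and (248,177), and the turquoise jar at (348,187). I'll confirm in an enlarged crop.

```bash
python3 - <<'E'
from h import *
i=load('top0'); p=i['pixels'][:,:,::-1]
c=cv2.resize(p[155:265,130:390],None,fx=3,fy=3,interpolation=cv2.INTER_CUBIC); cv2.imwrite('pics/crop0.png',c)
hsv=cv2.cvtColor(p,cv2.COLOR_BGR2HSV)
def blob(name,mask,box,z):
    x0,y0,x1,y1=box; m=np.zeros(mask.shape,np.uint8); m[y0:y1,x0:x1]=mask[y0:y1,x0:x1]*255
    n,l,s,_=cv2.connectedComponentsWithStats(m); k=1+s[1:,4].argmax(); pts=np.argwhere(l==k)[:,::-1]
    w=onplane(i,pts,z)[:,:2].astype(np.float32); r=cv2.minAreaRect(w*1000)
    print(name,len(pts),np.round(r[0],1),np.round(r[1],1),round(r[2],1),'mean',np.round(w.mean(0)*1000,1)); return w
H,S,V=[hsv[...,k] for k in range(3)]
blob('bar',(S<60)&(V>120),(330,203,368,254),.028)
blob('black',V<70,(320,198,370,258),.004)
blob('spare1',(S<60)&(V>140),(383,203,405,250),.028)
blob('spare2',(S<60)&(V>140),(405,203,427,250),.028)
blob('gauge',(S<60)&(V>120),(212,206,298,248),.006)
blob('red',(S>150)&((H<8)|(H>172)),(130,195,200,240),.016)
blob('yel',(S>120)&(H>20)&(H<35),(160,160,222,200),.016)
blob('blu',(S>120)&(H>100)&(H<130),(218,155,278,198),.016)
blob('jar',(H>75)&(H<100)&(S>50),(335,175,360,200),.06)
E
```

```text
bar 354 [ 441.1 -288.4] [129.2  34.1] 10.7 mean [ 440.4 -288.7]
black 1333 [ 442.7 -294.7] [191.5 130.8] 6.8 mean [ 442.5 -288.7]
spare1 252 [ 454.4 -459.2] [129.7  24.3] 7.1 mean [ 454.1 -459.2]
spare2 299 [ 453.9 -540.3] [128.6  29.3] 8.1 mean [ 453.4 -540.4]
gauge 1549 [442.4  37.4] [261.5 107.1] 89.1 mean [441.5  20.7]
red 1350 [473.2 360.8] [ 98.2 177.9] 0.4 mean [472.8 360.8]
yel 1316 [617.9 276. ] [101.6 179.9] 0.3 mean [619.1 276.1]
blu 1272 [629.9  70.8] [174.8 100.5] 88.3 mean [629.4  70.7]
jar 42 [ 563.4 -280.8] [50.9 21. ] 55.8 mean [ 561.  -282.1]
```

View pics/crop0.png

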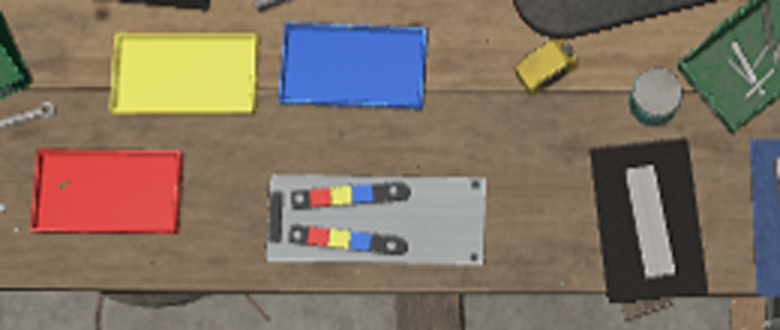

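The crop confirms it. The silver bar on the black mat, crop (650,221), is the one I need. It measures about 34 mm wide and its axis is turned about +10°. The gauge slot is wide on the right, so gauge +x runs along world +y. The blue bands come first.

I'm moving above the bar now.

Emit:
{"fn": "drive_tool", "kwargs": {
  "commands": [
    {"dx":0.92,"dy":0.78,"dz":-0.2,"rz":-0.0068,"fingers":1},
    {"dx":0.92,"dy":0.78,"dz":-0.2,"rz":-0.0068,"fingers":1},
    {"dx":0.92,"dy":0.78,"dz":-0.2,"rz":-0.0068,"fingers":1},
    {"dx":0.92,"dy":0.78,"dz":-0.2,"rz":-0.0068,"fingers":1},
    {"dx":0.92,"dy":0.78,"dz":-0.2,"rz":-0.0068,"fingers":1},
    {"dx":0.92,"dy":0.78,"dz":-0.2,"rz":-0.0068,"fingers":1},
    {"dx":0.92,"dy":0.78,"dz":-0.2,"rz":-0.0068,"fingers":1},
    {"dx":0.92,"dy":0.78,"dz":-0.2,"rz":-0.0068,"fingers":1},
    {"dx":0.92,"dy":0.78,"dz":-0.2,"rz":-0.0068,"fingers":1},
    {"dx":0.92,"dy":0.78,"dz":-0.2,"rz":-0.0068,"fingers":1}
  ]
}}

```text
$.commands[0]: bad value
```

Emit:
{"fn": "drive_tool", "kwargs": {
  "commands": [
    {"dx":0.92,"dy":0.78,"dz":-0.2,"rz":-0.0068,"fingers":1},
    {"dx":0.92,"dy":0.85,"dz":-0.2,"rz":-0.0068,"fingers":1},
    {"fingers":1},
    {"fingers":1}
  ]
}}

```text
$.commands[0]: bad value
```

```bash
cat >> h.py <<'E'
from scipy.spatial.transform import Rotation as Ro
def wrist(fn):
    s=env.observe(); i=snap('wrist',fn); T=np.eye(4); T[:3,:3]=Ro.from_euler('xyz',s['ee_rot']).as_matrix(); T[:3,3]=s['eef_pos']
    i['T']=T@np.array(i['mount']); np.save('pics/'+fn[:-4]+'.npy',i,allow_pickle=True); return i,s
E
python3 - <<'E'
from h import *
i,s=wrist('w1.png'); print(s['clock'],s['eef_pos'],s['ee_rot'],s['wrist_force']); print(np.round(i['mount'],3))
E
```

```text
0.1 [ 0.21915652 -0.47672554  0.20354376] [-3.14015383e+00 -1.04635735e-04  4.30796717e-01] [ 0.54225573 -0.68699684 -0.37938581]
[[-0.002  0.964  0.266  0.067]
 [ 1.     0.002  0.    -0.001]
 [-0.     0.266 -0.964 -0.169]
 [ 0.     0.     0.     1.   ]]
```

View pics/w1.png

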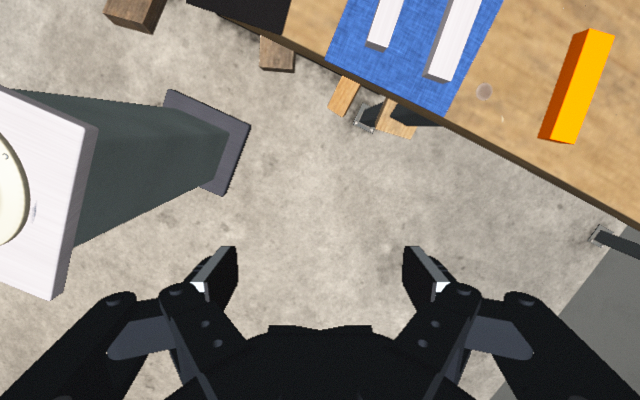

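The move was refused as a bad value, so the arm is still at the start. The wrist view shows the spares and the orange decoy. I'll retry with every field filled in.

Emit:
{"fn": "drive_tool", "kwargs": {
  "commands": [
    {"dx":0.92,"dy":0.78,"dz":-0.2,"rx":0,"ry":0,"rz":-0.0068,"fingers":1}
  ]
}}

```text
clock: 0.25
eef_pos: [0.2365, -0.4623, 0.2002]
ee_rot: [3.141, 0.001, 0.406]
wrist_force: [1.1, 0.4, -0.6]
gripper_width: 0.0853
finger_force: 0.0
```

Emit:
{"fn": "drive_tool", "kwargs": {
  "commands": [
    {"dx":0.92,"dy":0.78,"dz":-0.2,"rx":0,"ry":0,"rz":-0.0068,"fingers":1},
    {"dx":0.92,"dy":0.78,"dz":-0.2,"rx":0,"ry":0,"rz":-0.0068,"fingers":1},
    {"dx":0.92,"dy":0.78,"dz":-0.2,"rx":0,"ry":0,"rz":-0.0068,"fingers":1},
    {"dx":0.92,"dy":0.78,"dz":-0.2,"rx":0,"ry":0,"rz":-0.0068,"fingers":1},
    {"dx":0.92,"dy":0.78,"dz":-0.2,"rx":0,"ry":0,"rz":-0.0068,"fingers":1},
    {"dx":0.92,"dy":0.78,"dz":-0.2,"rx":0,"ry":0,"rz":-0.0068,"fingers":1},
    {"dx":0.92,"dy":0.78,"dz":-0.2,"rx":0,"ry":0,"rz":-0.0068,"fingers":1},
    {"dx":0.92,"dy":0.78,"dz":-0.2,"rx":0,"ry":0,"rz":-0.0068,"fingers":1},
    {"dx":0.92,"dy":0.78,"dz":-0.2,"rx":0,"ry":0,"rz":-0.0068,"fingers":1},
    {"dx":0.92,"dy":0.78,"dz":-0.2,"rx":0,"ry":0,"rz":-0.0068,"fingers":1}
  ]
}}

```text
clock: 1.25
eef_pos: [0.4222, -0.3046, 0.1598]
ee_rot: [-3.141, 0.0, 0.195]
wrist_force: [0.5, -0.2, -0.3]
gripper_width: 0.0855
finger_force: 0.0
```

Emit:
{"fn": "drive_tool", "kwargs": {
  "commands": [
    {"dx":0.95,"dy":0.85,"dz":-0.2,"rx":0,"ry":0,"rz":-0.0068,"fingers":1},
    {"dx":0,"dy":0,"dz":0,"rx":0,"ry":0,"rz":0,"fingers":1},
    {"dx":0,"dy":0,"dz":0,"rx":0,"ry":0,"rz":0,"fingers":1}
  ]
}}

```text
clock: 1.55
eef_pos: [0.4406, -0.2883, 0.156]
ee_rot: [-3.141, 0.001, 0.176]
wrist_force: [-0.4, 0.1, -0.6]
gripper_width: 0.0853
finger_force: 0.0
```

```bash
python3 - <<'E'
from h import *
i,s=wrist('w2.png'); print(s['clock'],s['eef_pos'],s['ee_rot'],s['wrist_force'])
p=i['pixels']; hsv=cv2.cvtColor(p,cv2.COLOR_RGB2HSV)
m=((hsv[...,1]<40)&(hsv[...,2]>150)).astype(np.uint8)
n,l,st,c=cv2.connectedComponentsWithStats(m)
for k in range(1,n):
    if st[k,4]>1500:
        w=onplane(i,np.argwhere(l==k)[:,::-1],.028,i['T'])[:,:2].astype(np.float32)*1000
        print(st[k],cv2.minAreaRect(w))
E
```

```text
1.55 [ 0.44055546 -0.2883048   0.15602352] [-3.14139992e+00  7.47246813e-04  1.75773219e-01] [-0.41590175  0.08903424 -0.57793368]
[ 329    0   66   69 3652] ((599.256103515625, -300.6468505859375), (59.87248992919922, 63.047325134277344), 10.397024154663086)
[ 612   57   28   74 1505] ((595.8770141601562, -589.5477905273438), (75.69688415527344, 30.952728271484375), 25.76311492919922)
[    0    81   159   116 10764] ((449.9160461425781, -16.698402404785156), (181.29359436035156, 96.88434600830078), 89.27304077148438)
[ 306  128   33  116 3669] ((442.6103210449219, -289.934326171875), (129.64779663085938, 34.8061637878418), 10.652170181274414)
[ 451  145   44  112 2457] ((455.1343078613281, -459.4415283203125), (130.08273315429688, 25.63370132446289), 6.806552886962891)
[ 513  159   51  108 2712] ((454.7077331542969, -541.0264892578125), (129.71852111816406, 32.21717071533203), 7.8754072189331055)
[    0   193   188   128 14695] ((283.0846862792969, -18.277938842773438), (250.6959991455078, 182.06956481933594), 89.77387237548828)
[  234   252   182    87 11439] ((307.1886901855469, -316.2124938964844), (123.40142822265625, 231.20419311523438), 9.968525886535645)
[ 450  272  180   82 4521] ((326.6295471191406, -585.8461303710938), (250.7052764892578, 93.43624114990234), 89.66053771972656)
[   0  323   62   73 2297] ((135.0181121826172, 104.75408172607422), (68.69062805175781, 179.5149383544922), 50.570556640625)
[ 458  350   58   50 1797] ((208.05621337890625, -559.7073974609375), (120.23465728759766, 60.49790954589844), 42.83320999145508)
[ 134  352   48   48 1511] ((142.0075225830078, -111.90642547607422), (68.08840942382812, 79.80330657958984), 48.25649642944336)
```

View pics/w2.png

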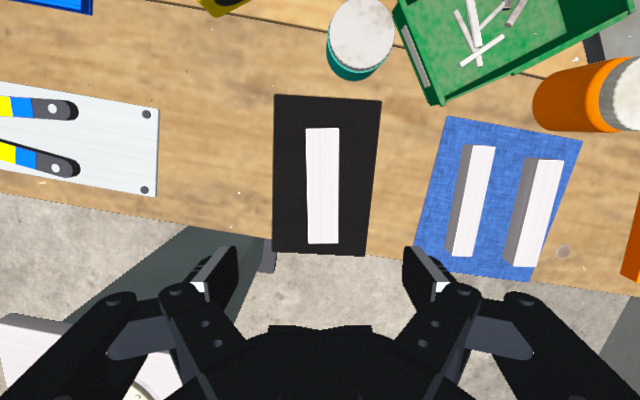

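The bar at (322,185) measures 129.6 × 34.8 mm, centred at (442.3, −289.5) and turned 10.6°, which agrees with the top view. I'm descending and gripping.

Emit:
{"fn": "drive_tool", "kwargs": {
  "commands": [
    {"dx":0.08,"dy":-0.06,"dz":-0.9,"rx":0,"ry":0,"rz":0.003,"fingers":1},
    {"dx":0,"dy":0,"dz":-1,"rx":0,"ry":0,"rz":0,"fingers":1},
    {"dx":0,"dy":0,"dz":-1,"rx":0,"ry":0,"rz":0,"fingers":1},
    {"dx":0,"dy":0,"dz":-1,"rx":0,"ry":0,"rz":0,"fingers":1},
    {"dx":0,"dy":0,"dz":-1,"rx":0,"ry":0,"rz":0,"fingers":1},
    {"dx":0,"dy":0,"dz":-1,"rx":0,"ry":0,"rz":0,"fingers":1},
    {"dx":0,"dy":0,"dz":-0.8,"rx":0,"ry":0,"rz":0,"fingers":1},
    {"dx":0,"dy":0,"dz":-0.5,"rx":0,"ry":0,"rz":0,"fingers":1},
    {"dx":0,"dy":0,"dz":-0.15,"rx":0,"ry":0,"rz":0,"fingers":1},
    {"dx":0,"dy":0,"dz":0,"rx":0,"ry":0,"rz":0,"fingers":1}
  ]
}}

```text
clock: 2.6
eef_pos: [0.4421, -0.2901, 0.0095]
ee_rot: [3.141, -0.0, 0.183]
wrist_force: [-0.3, 0.5, -0.3]
gripper_width: 0.0856
finger_force: 0.0
```

Emit:
{"fn": "drive_tool", "kwargs": {
  "commands": [
    {"dx":0,"dy":0,"dz":0,"rx":0,"ry":0,"rz":0,"fingers":-1},
    {"dx":0,"dy":0,"dz":0,"rx":0,"ry":0,"rz":0,"fingers":-1},
    {"dx":0,"dy":0,"dz":0,"rx":0,"ry":0,"rz":0,"fingers":-1},
    {"dx":0,"dy":0,"dz":0,"rx":0,"ry":0,"rz":0,"fingers":-1},
    {"dx":0,"dy":0,"dz":0,"rx":0,"ry":0,"rz":0,"fingers":-1},
    {"dx":0,"dy":0,"dz":0,"rx":0,"ry":0,"rz":0,"fingers":-1},
    {"dx":0,"dy":0,"dz":0,"rx":0,"ry":0,"rz":0,"fingers":-1}
  ],
  "grip_force": 50
}}

```text
clock: 3.3
eef_pos: [0.4423, -0.2896, 0.0093]
ee_rot: [3.142, -0.0, 0.184]
wrist_force: [0.1, 0.4, 0.3]
gripper_width: 0.0001
finger_force: 0.0
```

The gripper closed to 0 mm, so it missed the bar. I'll look.

```bash
python3 - <<'E'
from h import *
a=wrist('w3.png')[0]['pixels']; b=snap('side','s3.png')['pixels']
c=np.vstack([a[100:400,100:560],cv2.resize(b[170:330,230:475],(460,300))]); cv2.imwrite('pics/c3.png',c[:,:,::-1])
print(env.observe())
E
```

```text
{'clock': 3.4, 'joints': array([-6.49641955e-01,  2.20619767e-01,  1.61879192e+00, -9.44030717e-05,
        1.30221685e+00,  7.37277636e-01]), 'joint_velocities': array([-0.00115717, -0.00024364, -0.00166071, -0.0010173 , -0.0005341 ,
       -0.00119616]), 'joint_efforts': array([ 3.45708453e-03, -4.09977651e+01, -3.21033812e+01, -8.99049701e-05,
        6.99837346e-04, -6.25946586e-05]), 'eef_pos': array([ 0.4422384 , -0.28963762,  0.00927574]), 'ee_rot': array([3.14155803e+00, 9.15026766e-05, 1.83901786e-01]), 'wrist_force': array([-0.45082046, -0.28427076,  0.71096608]), 'torque': array([-0.020229  ,  0.01460698,  0.06143029]), 'finger_force': 0.0, 'gripper_width': 0.000517966893703408}
```

View pics/c3.png

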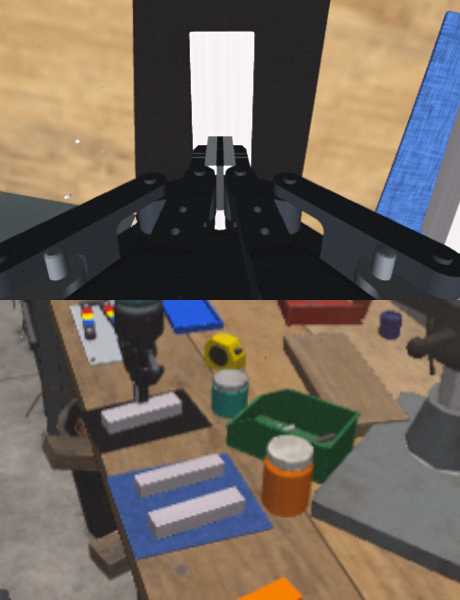

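```bash
python3 - <<'E'
from h import *
i=load('w3'); M=np.array(i['mount']); Mi=np.linalg.inv(M)
def proj(p):
    c=Mi[:3,:3]@p+Mi[:3,3]; s=np.array([c[0],-c[1]])/-c[2]; s=s*(1+i['k1']*(s@s)); return s*i['fx']+[i['cx'],i['cy']]
for z in(0,-.01,-.019,-.03,-.04): print(z,proj(np.array([0,0,z])),proj(np.array([.011,0,z])))
p=i['pixels']; hsv=cv2.cvtColor(p,cv2.COLOR_RGB2HSV)
m=((hsv[...,1]<40)&(hsv[...,2]>150)).astype(np.uint8)[120:240,270:370]; 
for r in (135,160,190,215): 
    x=np.where(m[r-120])[0]+270; print(r,x.min(),x.max(),[np.ptp(onplane(i,[[x.min(),r],[x.max()+1,r]],z,i['T'])[:,1]).round(4) for z in(.01,.028,.04)])
E
```

```text
0 [321.08379769 233.29419108] [321.07894235 217.37104537]
-0.01 [321.16978354 239.25267711] [321.16630336 222.52876834]
-0.019 [321.25579477 245.21516563] [321.25388333 227.70111556]
-0.03 [321.37408634 253.41907839] [321.37465316 234.83640227]
-0.04 [321.49669009 261.92657481] [321.50022474 242.25883034]
135 289 353 [np.float64(0.038), np.float64(0.034), np.float64(0.0313)]
160 290 353 [np.float64(0.0383), np.float64(0.0342), np.float64(0.0315)]
190 291 352 [np.float64(0.0382), np.float64(0.0341), np.float64(0.0314)]
215 292 351 [np.float64(0.0379), np.float64(0.0338), np.float64(0.0311)]
```

```bash
python3 - <<'E'
from h import *
from scipy.optimize import fsolve
i=load('w1'); M=np.array(i['mount']); Mi=np.linalg.inv(M); print(i['fx'])
def proj(p):
    c=Mi[:3,:3]@p+Mi[:3,3]; s=np.array([c[0],-c[1]])/-c[2]; s=s*(1+i['k1']*(s@s)); return s*i['fx']+[i['cx'],i['cy']]
for uv in ((237,247),(404,247),(204,291),(436,291)):
    y=.0427*np.sign(uv[0]-321)
    print(uv,fsolve(lambda q:proj(np.array([q[0],y,q[1]]))-uv,[0.,-.03]))
print(proj(np.array([0,.02,0])))
g=cv2.cvtColor(i['pixels'],cv2.COLOR_RGB2GRAY); print(g[236:300:3,200:242:3])
E
```

```text
276.02683286958705
(237, 247) [ 0.00921678 -0.04134508]
(404, 247) [ 0.00764009 -0.0382122 ]
(204, 291) [ 0.01066989 -0.08264394]
(436, 291) [ 0.00827854 -0.07922444]
[351.56535888 233.53052076]
[[204 196 199 201 183 200 192 192 202 217 207 215 214 215]
 [201 204 196 196 195 192 196 210 204 209 196 202 203 198]
 [194 196 197 190 198 203 201 203 204 194 188 198 199 188]
 [182 187 178 181 192 196 202 183 180 182 171 174 197 192]
 [184 190 192 187 184 201 160 101 100  98  18  19 143 184]
 [194 197 205 188 179 159 100 101 104  32  17  16 143 198]
 [204 201 198 192 197  99 101 100  59  15  17  18  33 195]
 [206 202 145  17 100 103  99  83  19  13  15  19  37 203]
 [195  39  21  98 100 102  97  22  20  15  19  13  37 196]
 [ 22  22  81 104 100 102  26  16  16  18  14  17  38 204]
 [ 50  88 102 102 102  52  22  17  19  20  21  23  11 201]
 [ 51 101 102 102  78  16  20  13  15  19  19  14   9 196]
 [ 99  99 101  99  16  21  19  18  18  18  14  15  12 194]
 [ 98 101 101  23  17  13  19  18  16  16  20  18  10 194]
 [101 100  46  21  17  16  14  18  21  17  19  17  15 196]
 [118  84  18  14  18  20  17  16  17  14  20  18  13 193]
 [253 203  84  15  19  18  16  18  16  16  19  18  30 201]
 [253 238  83  19  19  15  18  18  16  19  15  10 168 198]
 [255 255  83  23  16  15  21  19  15  19  18  35 195 199]
 [ 21  31  86  26  19  15  15  21  19  18  16 168 185 193]
 [ 25  22  84  40  14  16  22  17  14  15  33 205 184 189]
 [ 23  22  84  47  15  24  16  17  24  18 171 190 184 179]]
```

The wrist image shows the real pad tips standing about 27 mm (shut) to 40 mm (open) behind the reported TCP. They closed above the bar without touching it. I'll reopen, go about 30 mm lower watching the force, and grip again.

Emit:
{"fn": "drive_tool", "kwargs": {
  "commands": [
    {"dx":0,"dy":0,"dz":0,"rx":0,"ry":0,"rz":0,"fingers":1},
    {"dx":0,"dy":0,"dz":0,"rx":0,"ry":0,"rz":0,"fingers":1},
    {"dx":0,"dy":0,"dz":0,"rx":0,"ry":0,"rz":0,"fingers":1},
    {"dx":0,"dy":0,"dz":0,"rx":0,"ry":0,"rz":0,"fingers":1},
    {"dx":0,"dy":0,"dz":0,"rx":0,"ry":0,"rz":0,"fingers":1},
    {"dx":0,"dy":0,"dz":-0.3,"rx":0,"ry":0,"rz":0,"fingers":1},
    {"dx":0,"dy":0,"dz":-0.3,"rx":0,"ry":0,"rz":0,"fingers":1},
    {"dx":0,"dy":0,"dz":0,"rx":0,"ry":0,"rz":0,"fingers":1}
  ]
}}

```text
clock: 4.2
eef_pos: [0.4415, -0.2891, -0.0041]
ee_rot: [-3.14, 0.002, 0.184]
wrist_force: [-0.7, 0.6, -1.0]
gripper_width: 0.0851
finger_force: 0.0
```

Emit:
{"fn": "drive_tool", "kwargs": {
  "commands": [
    {"dx":0,"dy":0,"dz":-0.3,"rx":0,"ry":0,"rz":0,"fingers":1},
    {"dx":0,"dy":0,"dz":-0.2,"rx":0,"ry":0,"rz":0,"fingers":1},
    {"dx":0,"dy":0,"dz":0,"rx":0,"ry":0,"rz":0,"fingers":1}
  ]
}}

```text
clock: 4.5
eef_pos: [0.4418, -0.2893, -0.0136]
ee_rot: [-3.141, 0.001, 0.184]
wrist_force: [1.0, -0.7, 0.7]
gripper_width: 0.0854
finger_force: 0.0
```

Emit:
{"fn": "drive_tool", "kwargs": {
  "commands": [
    {"dx":0,"dy":0,"dz":-0.2,"rx":0,"ry":0,"rz":0,"fingers":1},
    {"dx":0,"dy":0,"dz":-0.15,"rx":0,"ry":0,"rz":0,"fingers":1},
    {"dx":0,"dy":0,"dz":0,"rx":0,"ry":0,"rz":0,"fingers":0.2},
    {"dx":0,"dy":0,"dz":0,"rx":0,"ry":0,"rz":0,"fingers":-1},
    {"dx":0,"dy":0,"dz":0,"rx":0,"ry":0,"rz":0,"fingers":-1},
    {"dx":0,"dy":0,"dz":0,"rx":0,"ry":0,"rz":0,"fingers":-1},
    {"dx":0,"dy":0,"dz":0,"rx":0,"ry":0,"rz":0,"fingers":-1}
  ],
  "grip_force": 40
}}

```text
clock: 5.2
eef_pos: [0.4426, -0.2899, -0.0192]
ee_rot: [3.141, -0.001, 0.184]
wrist_force: [-0.2, -0.9, 2.2]
gripper_width: 0.0341
finger_force: 42.3
```

The bar is gripped at 34.1 mm with 42 N. I'm lifting it, then carrying and turning it towards the gauge.

Emit:
{"fn": "drive_tool", "kwargs": {
  "commands": [
    {"dx":0,"dy":0,"dz":0.5,"rx":0,"ry":0,"rz":0,"fingers":-1},
    {"dx":0,"dy":0,"dz":1,"rx":0,"ry":0,"rz":0,"fingers":-1},
    {"dx":0,"dy":0,"dz":1,"rx":0,"ry":0,"rz":0,"fingers":-1},
    {"dx":0,"dy":0,"dz":1,"rx":0,"ry":0,"rz":0,"fingers":-1},
    {"dx":0,"dy":0.5,"dz":0.5,"rx":0,"ry":0,"rz":0.0436,"fingers":-1},
    {"dx":0,"dy":0.8,"dz":0,"rx":0,"ry":0,"rz":0.0436,"fingers":-1},
    {"dx":0,"dy":0.9,"dz":0,"rx":0,"ry":0,"rz":0.0436,"fingers":-1},
    {"dx":0,"dy":0.9,"dz":0,"rx":0,"ry":0,"rz":0.0436,"fingers":-1},
    {"dx":0,"dy":0.9,"dz":0,"rx":0,"ry":0,"rz":0.0436,"fingers":-1},
    {"dx":0,"dy":0.9,"dz":0,"rx":0,"ry":0,"rz":0.0436,"fingers":-1}
  ]
}}

```text
clock: 6.2
eef_pos: [0.4418, -0.1907, 0.0603]
ee_rot: [-3.141, 0.0, 1.011]
wrist_force: [1.5, -0.2, -2.4]
gripper_width: 0.0341
finger_force: 41.8
```

Emit:
{"fn": "drive_tool", "kwargs": {
  "commands": [
    {"dx":0,"dy":0.9,"dz":0,"rx":0,"ry":0,"rz":0.0436,"fingers":-1},
    {"dx":0,"dy":0.9,"dz":0,"rx":0,"ry":0,"rz":0.0436,"fingers":-1},
    {"dx":0,"dy":0.9,"dz":0,"rx":0,"ry":0,"rz":0.0436,"fingers":-1},
    {"dx":0,"dy":0.9,"dz":0,"rx":0,"ry":0,"rz":0.0436,"fingers":-1},
    {"dx":0,"dy":0.4,"dz":0,"rx":0,"ry":0,"rz":0,"fingers":-1},
    {"dx":0,"dy":0,"dz":0,"rx":0,"ry":0,"rz":0,"fingers":-1},
    {"dx":0,"dy":0,"dz":0,"rx":0,"ry":0,"rz":0,"fingers":-1}
  ]
}}

```text
clock: 6.9
eef_pos: [0.4422, -0.1121, 0.0604]
ee_rot: [3.142, 0.0, 1.551]
wrist_force: [0.4, -0.5, -3.4]
gripper_width: 0.0341
finger_force: 41.8
```

```bash
python3 - <<'E'
from h import *
i,s=wrist('w4.png'); print(s['clock'],s['eef_pos'],s['ee_rot'],s['wrist_force'],s['gripper_width'])
E
```

```text
6.9 [ 0.44222816 -0.1120767   0.06041304] [3.14157157e+00 4.13995263e-04 1.55103952e+00] [ 0.37618826 -0.48272459 -3.4004759 ] 0.034136413726567005
```

View pics/w4.png

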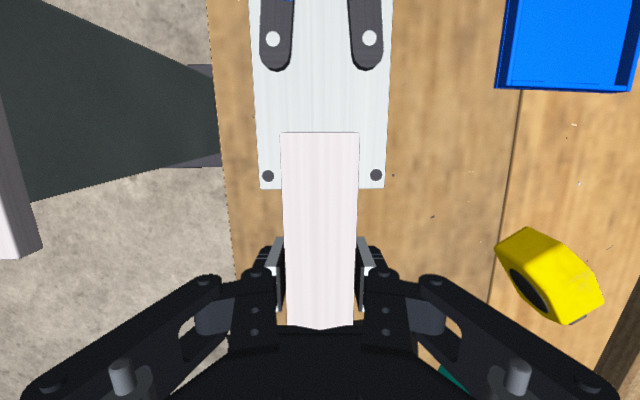

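The bar is held square, with its leading edge at (281–358,132). The plate's near corners are at (260,188) and (386,188), and the wall ends at (276,71) and (367,70). I'll measure the offset.

```bash
python3 - <<'E'
from h import *
i=load('w4'); T=i['T']; z=.0604
f=lambda uv,h:np.round(onplane(i,uv,h,T)[:,:2]*1000,1)
g=cv2.cvtColor(i['pixels'],cv2.COLOR_RGB2HSV).astype(int)
S=g[...,1]; 
L=[];R=[]
for r in range(85,180,6):
    x=np.where((S[r]<40)&(g[r,:,2]>120))[0]; x=x[(x>235)&(x<410)]; L.append((x.min(),r)); R.append((x.max()+1,r))
L=f(L,.006);R=f(R,.006)
for q in(L,R): print('edge',np.polyfit(q[:,1],q[:,0],1),q[[0,-1]].tolist())
print('mid line',np.polyfit((L[:,1]+R[:,1])/2,(L[:,0]+R[:,0])/2,1), 'width',(R-L)[:,0].mean())
print('corners',f([(260,188),(386,188)],.006).tolist())
print('screws',f([(273,38),(369,38)],.018).tolist(),'wall ends',f([(276,71),(367,70)],.018).tolist())
print('bar lead',f([(281,132),(359,132)],z+.0472).tolist(),'at y~',f([(284,250),(357,250)],z+.0472).tolist())
E
```

```text
edge [1.16767064e-02 3.93641309e+02] [[393.4, -11.6], [392.7, -80.6]]
edge [1.47327799e-02 4.96999623e+02] [[497.1, -13.9], [495.9, -82.8]]
mid line [1.32081503e-02 4.45318943e+02] width 103.18749999999999
corners [[392.7, -91.4], [497.2, -93.7]]
screws [[412.3, 16.8], [478.6, 15.3]] wall ends [[413.1, -4.5], [477.5, -5.2]]
bar lead [[426.6, -45.5], [460.1, -46.2]] at y~ [[424.8, -100.6], [460.0, -101.4]]
```

Emit:
{"fn": "drive_tool", "kwargs": {
  "commands": [
    {"dx":0.12,"dy":0.9,"dz":0,"rx":0,"ry":0,"rz":0.0021,"fingers":-1},
    {"dx":0,"dy":0.9,"dz":0,"rx":0,"ry":0,"rz":0,"fingers":-1},
    {"dx":0,"dy":0.9,"dz":0,"rx":0,"ry":0,"rz":0,"fingers":-1},
    {"dx":0,"dy":0.8,"dz":-0.2,"rx":0,"ry":0,"rz":0,"fingers":-1},
    {"dx":0,"dy":0,"dz":-0.8,"rx":0,"ry":0,"rz":0,"fingers":-1},
    {"dx":0,"dy":0,"dz":-0.8,"rx":0,"ry":0,"rz":0,"fingers":-1},
    {"dx":0,"dy":0,"dz":-0.6,"rx":0,"ry":0,"rz":0,"fingers":-1},
    {"dx":0,"dy":0,"dz":-0.5,"rx":0,"ry":0,"rz":0,"fingers":-1},
    {"dx":0,"dy":0,"dz":0,"rx":0,"ry":0,"rz":0,"fingers":-1},
    {"dx":0,"dy":0,"dz":0,"rx":0,"ry":0,"rz":0,"fingers":-1}
  ]
}}

```text
clock: 7.95
eef_pos: [0.4449, -0.0419, 0.0026]
ee_rot: [3.141, 0.0, 1.56]
wrist_force: [0.5, 0.2, -2.6]
gripper_width: 0.0344
finger_force: 41.7
```

```bash
python3 - <<'E'
from h import *
i,s=wrist('w5.png'); print(s['clock'],s['eef_pos'],s['ee_rot'],s['wrist_force'],s['gripper_width'])
cv2.imwrite('pics/c5.png',cv2.resize(i['pixels'][20:280,200:440,::-1],None,fx=2,fy=2))
E
```

```text
7.95 [ 0.44488008 -0.04190557  0.00259192] [3.14135877e+00 6.46373110e-05 1.55956668e+00] [ 0.52908245  0.15806956 -2.61416301] 0.03441773348027872
```

View pics/c5.png

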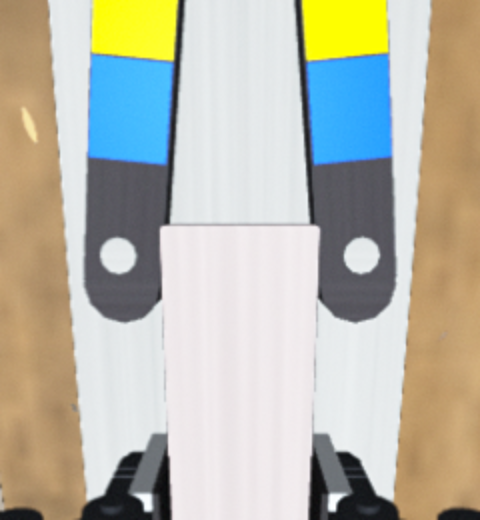

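The bar is centred between the walls: the bar midpoint and the screw midpoint are both at crop x = 240. I'm lowering it onto the plate.

Emit:
{"fn": "drive_tool", "kwargs": {
  "commands": [
    {"dx":0,"dy":0,"dz":-0.5,"rx":0,"ry":0,"rz":0,"fingers":-1},
    {"dx":0,"dy":0,"dz":-0.3,"rx":0,"ry":0,"rz":0,"fingers":-1},
    {"dx":0,"dy":0,"dz":-0.1,"rx":0,"ry":0,"rz":0,"fingers":-1},
    {"dx":0,"dy":0,"dz":0,"rx":0,"ry":0,"rz":0,"fingers":-1}
  ]
}}

```text
clock: 8.4
eef_pos: [0.4443, -0.0416, -0.0162]
ee_rot: [-3.141, -0.0, 1.56]
wrist_force: [0.8, 0.4, -3.1]
gripper_width: 0.0342
finger_force: 41.8
```

Emit:
{"fn": "drive_tool", "kwargs": {
  "commands": [
    {"dx":0,"dy":0,"dz":-0.05,"rx":0,"ry":0,"rz":0,"fingers":-1},
    {"dx":0,"dy":0,"dz":0,"rx":0,"ry":0,"rz":0,"fingers":-1}
  ]
}}

```text
clock: 8.6
eef_pos: [0.4448, -0.0416, -0.0166]
ee_rot: [3.141, 0.0, 1.56]
wrist_force: [1.1, 0.0, -3.4]
gripper_width: 0.0344
finger_force: 41.8
```

Emit:
{"fn": "drive_tool", "kwargs": {
  "commands": [
    {"dx":0,"dy":0,"dz":-0.05,"rx":0,"ry":0,"rz":0,"fingers":-1},
    {"dx":0,"dy":0,"dz":0,"rx":0,"ry":0,"rz":0,"fingers":-1}
  ]
}}

```text
clock: 8.8
eef_pos: [0.445, -0.0417, -0.0172]
ee_rot: [3.141, 0.0, 1.56]
wrist_force: [-1.6, 0.4, 0.6]
gripper_width: 0.0341
finger_force: 42.3
```

The plate has taken the bar's weight. I'm releasing it, backing off, and closing the fingers behind its tail to push it in.

Emit:
{"fn": "drive_tool", "kwargs": {
  "commands": [
    {"dx":0,"dy":0,"dz":0,"rx":0,"ry":0,"rz":0,"fingers":0.3},
    {"dx":0,"dy":0,"dz":0,"rx":0,"ry":0,"rz":0,"fingers":0.3},
    {"dx":0,"dy":0,"dz":0,"rx":0,"ry":0,"rz":0,"fingers":0.3},
    {"dx":0,"dy":0,"dz":0.7,"rx":0,"ry":0,"rz":0,"fingers":0.3},
    {"dx":0,"dy":0,"dz":0.9,"rx":0,"ry":0,"rz":0,"fingers":0.3},
    {"dx":0,"dy":0,"dz":0.75,"rx":0,"ry":0,"rz":0,"fingers":0.3},
    {"dx":-0.06,"dy":-0.7,"dz":0,"rx":0,"ry":0,"rz":0,"fingers":0},
    {"dx":0,"dy":-0.9,"dz":0,"rx":0,"ry":0,"rz":0,"fingers":-1},
    {"dx":0,"dy":-0.9,"dz":0,"rx":0,"ry":0,"rz":0,"fingers":-1},
    {"dx":0,"dy":-0.9,"dz":0,"rx":0,"ry":0,"rz":0,"fingers":-1}
  ],
  "grip_force": 30
}}

```text
clock: 9.8
eef_pos: [0.4435, -0.1103, 0.0295]
ee_rot: [3.141, 0.0, 1.56]
wrist_force: [-0.9, 0.5, -0.6]
gripper_width: 0.0008
finger_force: 0.0
```

Emit:
{"fn": "drive_tool", "kwargs": {
  "commands": [
    {"dx":0,"dy":-0.9,"dz":0,"rx":0,"ry":0,"rz":0,"fingers":-1},
    {"dx":0,"dy":0,"dz":0,"rx":0,"ry":0,"rz":0,"fingers":-1},
    {"dx":0,"dy":0,"dz":-0.8,"rx":0,"ry":0,"rz":0,"fingers":-1},
    {"dx":0,"dy":0,"dz":-0.8,"rx":0,"ry":0,"rz":0,"fingers":-1},
    {"dx":0,"dy":0,"dz":-0.6,"rx":0,"ry":0,"rz":0,"fingers":-1},
    {"dx":0,"dy":0,"dz":0,"rx":0,"ry":0,"rz":0,"fingers":-1}
  ]
}}

```text
clock: 10.4
eef_pos: [0.4423, -0.1267, -0.0163]
ee_rot: [-3.138, -0.001, 1.561]
wrist_force: [0.0, 0.1, 0.8]
gripper_width: 0.0
finger_force: 0.0
```

```bash
cat > rear.py <<'E'
from h import *
import sys
i,s=wrist(sys.argv[1]); print(s['clock'],s['eef_pos'],s['wrist_force'],s['gripper_width'])
t=snap('top','t'+sys.argv[1]); h=cv2.cvtColor(t['pixels'],cv2.COLOR_RGB2HSV)
cv2.imwrite('pics/c'+sys.argv[1],np.hstack([cv2.resize(i['pixels'][0:300,200:440],(400,500)),cv2.resize(t['pixels'][200:250,215:305],(400,222))[np.minimum(np.arange(500),221)]])[:,:,::-1])
E
python3 rear.py w6.png
```

```text
10.4 [ 0.44225111 -0.12674133 -0.0163464 ] [0.04007707 0.06815494 0.83754316] 7.4277460816435534e-06
```

View pics/cw6.png

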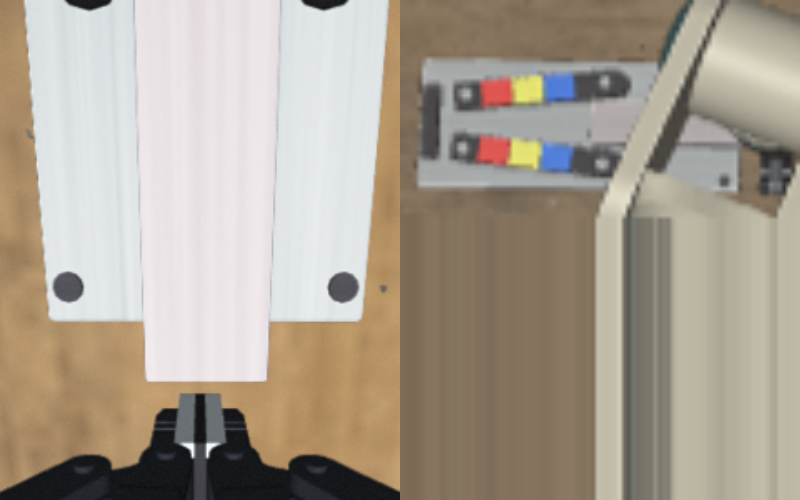

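The bar lies straight in the slot, its tail at about row 380 of the crop, with the fingers just behind it. I'm pushing slowly and watching the force.

Emit:
{"fn": "drive_tool", "kwargs": {
  "commands": [
    {"dx":0.03,"dy":0.18,"dz":0,"rx":0,"ry":0,"rz":0,"fingers":-1},
    {"dx":0.03,"dy":0.18,"dz":0,"rx":0,"ry":0,"rz":0,"fingers":-1},
    {"dx":0,"dy":0.15,"dz":0,"rx":0,"ry":0,"rz":0,"fingers":-1},
    {"dx":0,"dy":0.15,"dz":0,"rx":0,"ry":0,"rz":0,"fingers":-1},
    {"dx":0,"dy":0.15,"dz":0,"rx":0,"ry":0,"rz":0,"fingers":-1},
    {"dx":0,"dy":0.15,"dz":0,"rx":0,"ry":0,"rz":0,"fingers":-1},
    {"dx":0,"dy":0.15,"dz":0,"rx":0,"ry":0,"rz":0,"fingers":-1},
    {"dx":0,"dy":0.15,"dz":0,"rx":0,"ry":0,"rz":0,"fingers":-1}
  ]
}}

```text
clock: 11.3
eef_pos: [0.445, -0.1026, -0.0143]
ee_rot: [3.141, 0.001, 1.56]
wrist_force: [-0.1, -4.5, 3.0]
gripper_width: 0.0003
finger_force: 2.2
```

Emit:
{"fn": "drive_tool", "kwargs": {
  "commands": [
    {"dx":0,"dy":0.1,"dz":0,"rx":0,"ry":0,"rz":0,"fingers":-1},
    {"dx":0,"dy":0.1,"dz":0,"rx":0,"ry":0,"rz":0,"fingers":-1}
  ]
}}

```text
clock: 11.5
eef_pos: [0.4447, -0.0983, -0.0147]
ee_rot: [3.142, 0.0, 1.56]
wrist_force: [0.0, -3.7, 3.6]
gripper_width: -0.0003
finger_force: 2.0
```

Emit:
{"fn": "drive_tool", "kwargs": {
  "commands": [
    {"dx":0,"dy":0.08,"dz":0,"rx":0,"ry":0,"rz":0,"fingers":-1},
    {"dx":0,"dy":0.08,"dz":0,"rx":0,"ry":0,"rz":0,"fingers":-1},
    {"dx":0,"dy":0.08,"dz":0,"rx":0,"ry":0,"rz":0,"fingers":-1}
  ]
}}

```text
clock: 11.8
eef_pos: [0.4446, -0.0936, -0.0147]
ee_rot: [-3.142, 0.0, 1.56]
wrist_force: [0.3, -3.3, 2.5]
gripper_width: -0.0
finger_force: 2.0
```

Emit:
{"fn": "drive_tool", "kwargs": {
  "commands": [
    {"dx":0,"dy":0.04,"dz":0,"rx":0,"ry":0,"rz":0,"fingers":-1},
    {"dx":0,"dy":0.04,"dz":0,"rx":0,"ry":0,"rz":0,"fingers":-1}
  ]
}}

```text
clock: 12.0
eef_pos: [0.4446, -0.092, -0.0147]
ee_rot: [-3.142, -0.0, 1.56]
wrist_force: [-0.1, -4.2, 2.9]
gripper_width: 0.0005
finger_force: 2.1
```

Emit:
{"fn": "drive_tool", "kwargs": {
  "commands": [
    {"dx":0,"dy":0.04,"dz":0,"rx":0,"ry":0,"rz":0,"fingers":-1},
    {"dx":0,"dy":0.04,"dz":0,"rx":0,"ry":0,"rz":0,"fingers":-1}
  ]
}}

```text
clock: 12.2
eef_pos: [0.4446, -0.0904, -0.0147]
ee_rot: [-3.142, -0.0, 1.56]
wrist_force: [1.3, -3.8, 2.7]
gripper_width: -0.0002
finger_force: 2.0
```

Emit:
{"fn": "drive_tool", "kwargs": {
  "commands": [
    {"dx":0,"dy":0.04,"dz":0,"rx":0,"ry":0,"rz":0,"fingers":-1},
    {"dx":0,"dy":0.04,"dz":0,"rx":0,"ry":0,"rz":0,"fingers":-1}
  ]
}}

```text
clock: 12.4
eef_pos: [0.4446, -0.0889, -0.0147]
ee_rot: [3.142, 0.0, 1.56]
wrist_force: [0.4, -6.4, 2.0]
gripper_width: -0.0002
finger_force: 2.9
```

Emit:
{"fn": "drive_tool", "kwargs": {
  "commands": [
    {"dx":0,"dy":0.03,"dz":0,"rx":0,"ry":0,"rz":0,"fingers":-1},
    {"dx":0,"dy":0.03,"dz":0,"rx":0,"ry":0,"rz":0,"fingers":-1}
  ]
}}

```text
clock: 12.6
eef_pos: [0.4446, -0.0883, -0.0147]
ee_rot: [3.141, 0.001, 1.56]
wrist_force: [0.8, -8.0, 2.2]
gripper_width: 0.0001
finger_force: 4.3
```

Emit:
{"fn": "drive_tool", "kwargs": {
  "commands": [
    {"dx":0,"dy":0.03,"dz":0,"rx":0,"ry":0,"rz":0,"fingers":-1},
    {"dx":0,"dy":0.02,"dz":0,"rx":0,"ry":0,"rz":0,"fingers":-1}
  ]
}}

```text
clock: 12.8
eef_pos: [0.4447, -0.0878, -0.0147]
ee_rot: [3.141, 0.003, 1.56]
wrist_force: [-0.4, -10.8, 0.7]
gripper_width: 0.0005
finger_force: 5.5
```

Emit:
{"fn": "drive_tool", "kwargs": {
  "commands": [
    {"dx":0,"dy":0.02,"dz":0,"rx":0,"ry":0,"rz":0,"fingers":-1},
    {"dx":0,"dy":0,"dz":0,"rx":0,"ry":0,"rz":0,"fingers":-1},
    {"dx":0,"dy":0,"dz":0,"rx":0,"ry":0,"rz":0,"fingers":-1},
    {"dx":0,"dy":0,"dz":0,"rx":0,"ry":0,"rz":0,"fingers":-1}
  ]
}}

```text
clock: 13.2
eef_pos: [0.4446, -0.0876, -0.0147]
ee_rot: [3.141, 0.003, 1.56]
wrist_force: [0.3, -10.9, 1.2]
gripper_width: -0.0
finger_force: 5.5
```

Emit:
{"fn": "drive_tool", "kwargs": {
  "commands": [
    {"dx":0,"dy":0.02,"dz":0,"rx":0,"ry":0,"rz":0,"fingers":-1},
    {"dx":0,"dy":0,"dz":0,"rx":0,"ry":0,"rz":0,"fingers":-1},
    {"dx":0,"dy":0,"dz":0,"rx":0,"ry":0,"rz":0,"fingers":-1}
  ]
}}

```text
clock: 13.5
eef_pos: [0.4447, -0.0875, -0.0147]
ee_rot: [3.141, 0.003, 1.56]
wrist_force: [-0.3, -12.0, 1.7]
gripper_width: 0.0002
finger_force: 6.1
```

The bar stopped hard at the expected place, holding about 12 N of push. I'll back off, rise, and look at the band.

Emit:
{"fn": "drive_tool", "kwargs": {
  "commands": [
    {"dx":0,"dy":-0.4,"dz":0,"rx":0,"ry":0,"rz":0,"fingers":-1},
    {"dx":0,"dy":-0.2,"dz":0.8,"rx":0,"ry":0,"rz":0,"fingers":-1},
    {"dx":0,"dy":0,"dz":1,"rx":0,"ry":0,"rz":0,"fingers":-1},
    {"dx":0,"dy":0,"dz":1,"rx":0,"ry":0,"rz":0,"fingers":1},
    {"dx":0,"dy":0.7,"dz":0,"rx":0,"ry":0,"rz":0,"fingers":1},
    {"dx":0,"dy":0.8,"dz":0,"rx":0,"ry":0,"rz":0,"fingers":1},
    {"dx":0,"dy":0.8,"dz":0,"rx":0,"ry":0,"rz":0,"fingers":1},
    {"dx":0,"dy":0.55,"dz":0,"rx":0,"ry":0,"rz":0,"fingers":1},
    {"dx":0,"dy":0,"dz":0,"rx":0,"ry":0,"rz":0,"fingers":1},
    {"dx":0,"dy":0,"dz":0,"rx":0,"ry":0,"rz":0,"fingers":1}
  ]
}}

```text
clock: 14.5
eef_pos: [0.4444, -0.0405, 0.0408]
ee_rot: [-3.141, -0.0, 1.561]
wrist_force: [-0.5, -0.6, -0.5]
gripper_width: 0.0854
finger_force: 0.0
```

```bash
python3 - <<'E'
from h import *
i,s=wrist('w7.png'); print(s['clock'],s['eef_pos'],s['ee_rot'],s['wrist_force'])
cv2.imwrite('pics/c7.png',cv2.resize(i['pixels'][20:320,170:470,::-1],None,fx=2,fy=2))
E
```

```text
14.5 [ 0.44437211 -0.04050944  0.0407634 ] [-3.14076470e+00 -2.80509777e-04  1.56109403e+00] [-0.48371748 -0.63152297 -0.45610733]
```

View pics/c7.png

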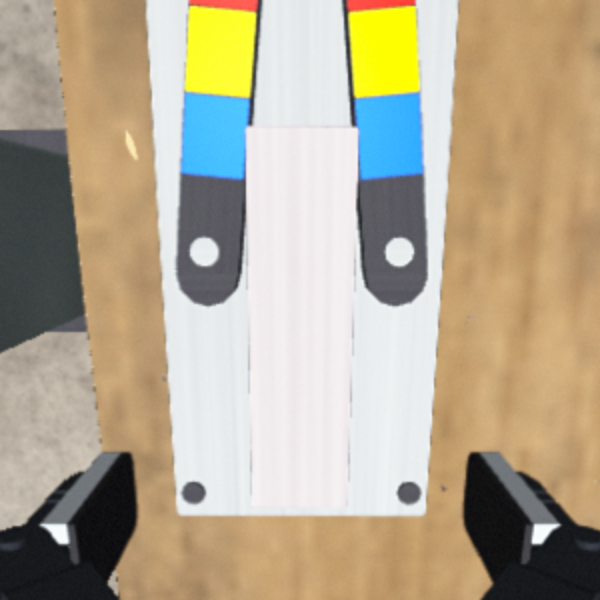

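The leading end has stopped in the blue band, in line with both walls at crop (246,127) and (357,127). So the bar is the 35 mm one and goes in the blue tray. I'm regripping behind its middle.

Emit:
{"fn": "drive_tool", "kwargs": {
  "commands": [
    {"dx":0,"dy":-0.1,"dz":-0.7,"rx":0,"ry":0,"rz":0,"fingers":1},
    {"dx":0,"dy":0,"dz":-0.9,"rx":0,"ry":0,"rz":0,"fingers":1},
    {"dx":0,"dy":0,"dz":-0.7,"rx":0,"ry":0,"rz":0,"fingers":1},
    {"dx":0,"dy":0,"dz":-0.5,"rx":0,"ry":0,"rz":0,"fingers":1},
    {"dx":0,"dy":0,"dz":-0.1,"rx":0,"ry":0,"rz":0,"fingers":0.3},
    {"dx":0,"dy":0,"dz":0,"rx":0,"ry":0,"rz":0,"fingers":-1},
    {"dx":0,"dy":0,"dz":0,"rx":0,"ry":0,"rz":0,"fingers":-1},
    {"dx":0,"dy":0,"dz":0,"rx":0,"ry":0,"rz":0,"fingers":-1},
    {"dx":0,"dy":0,"dz":0,"rx":0,"ry":0,"rz":0,"fingers":-1},
    {"dx":0,"dy":0,"dz":0,"rx":0,"ry":0,"rz":0,"fingers":-1}
  ],
  "grip_force": 50
}}

```text
clock: 15.55
eef_pos: [0.4452, -0.0431, -0.0157]
ee_rot: [3.14, 0.001, 1.56]
wrist_force: [-1.5, -1.2, 5.8]
gripper_width: 0.0335
finger_force: 52.5
```

Emit:
{"fn": "drive_tool", "kwargs": {
  "commands": [
    {"dx":0,"dy":-0.1,"dz":0,"rx":0,"ry":0,"rz":0,"fingers":-1},
    {"dx":0,"dy":-0.1,"dz":0,"rx":0,"ry":0,"rz":0,"fingers":-1},
    {"dx":0,"dy":-0.2,"dz":0,"rx":0,"ry":0,"rz":0,"fingers":-1},
    {"dx":0,"dy":-0.3,"dz":0,"rx":0,"ry":0,"rz":0,"fingers":-1},
    {"dx":0,"dy":-0.3,"dz":0.05,"rx":0,"ry":0,"rz":0,"fingers":-1},
    {"dx":0,"dy":0,"dz":0,"rx":0,"ry":0,"rz":0,"fingers":-1}
  ]
}}

```text
clock: 16.15
eef_pos: [0.4446, -0.0636, -0.0156]
ee_rot: [3.141, 0.001, 1.56]
wrist_force: [-0.7, -1.8, 0.1]
gripper_width: 0.034
finger_force: 52.0
```

Emit:
{"fn": "drive_tool", "kwargs": {
  "commands": [
    {"dx":0,"dy":0,"dz":0.5,"rx":0,"ry":0,"rz":0,"fingers":-1},
    {"dx":0,"dy":0,"dz":1,"rx":0,"ry":0,"rz":0,"fingers":-1},
    {"dx":0,"dy":0,"dz":1,"rx":0,"ry":0,"rz":0,"fingers":-1},
    {"dx":0,"dy":0.3,"dz":0.9,"rx":0,"ry":0,"rz":0,"fingers":-1},
    {"dx":0,"dy":0.9,"dz":0.3,"rx":0,"ry":0,"rz":0,"fingers":-1},
    {"dx":0.3,"dy":0.9,"dz":0,"rx":0,"ry":0,"rz":0,"fingers":-1},
    {"dx":0.9,"dy":0.9,"dz":0,"rx":0,"ry":0,"rz":0,"fingers":-1},
    {"dx":0.9,"dy":0.9,"dz":0,"rx":0,"ry":0,"rz":0,"fingers":-1},
    {"dx":0.9,"dy":0.9,"dz":0,"rx":0,"ry":0,"rz":0,"fingers":-1},
    {"dx":0.9,"dy":0.5,"dz":0,"rx":0,"ry":0,"rz":0,"fingers":-1}
  ]
}}

```text
clock: 17.15
eef_pos: [0.5229, 0.0447, 0.0585]
ee_rot: [-3.141, -0.0, 1.561]
wrist_force: [0.4, -0.0, -3.4]
gripper_width: 0.0342
finger_force: 51.5
```

Emit:
{"fn": "drive_tool", "kwargs": {
  "commands": [
    {"dx":0.9,"dy":-0.2,"dz":0,"rx":0,"ry":0,"rz":0,"fingers":-1},
    {"dx":0.9,"dy":0,"dz":0,"rx":0,"ry":0,"rz":0,"fingers":-1},
    {"dx":0.9,"dy":0,"dz":0,"rx":0,"ry":0,"rz":0,"fingers":-1},
    {"dx":0.9,"dy":0,"dz":0,"rx":0,"ry":0,"rz":0,"fingers":-1},
    {"dx":0.9,"dy":0,"dz":0,"rx":0,"ry":0,"rz":0,"fingers":-1},
    {"dx":0.6,"dy":0,"dz":0,"rx":0,"ry":0,"rz":0,"fingers":-1},
    {"dx":0,"dy":0,"dz":0,"rx":0,"ry":0,"rz":0,"fingers":-1},
    {"dx":0,"dy":0,"dz":0,"rx":0,"ry":0,"rz":0,"fingers":-1}
  ]
}}

```text
clock: 17.95
eef_pos: [0.624, 0.0393, 0.058]
ee_rot: [-3.14, 0.0, 1.56]
wrist_force: [0.4, -1.1, -3.3]
gripper_width: 0.034
finger_force: 51.6
```

```bash
python3 - <<'E'
from h import *
i,s=wrist('w8.png'); print(s['clock'],s['eef_pos'],s['ee_rot'],s['wrist_force'],s['gripper_width'])
h=cv2.cvtColor(i['pixels'],cv2.COLOR_RGB2HSV)
m=((h[...,1]>120)&(h[...,0]>100)&(h[...,0]<130)&(h[...,2]>60)).astype(np.uint8)
n,l,st,c=cv2.connectedComponentsWithStats(m)
for k in range(1,n):
    if st[k,4]>800:
        w=onplane(i,np.argwhere(l==k)[:,::-1],.016,i['T'])[:,:2]*1000; print(st[k],w.min(0),w.max(0))
b=((h[...,1]<45)&(h[...,2]>150)).astype(np.uint8); n,l,st,c=cv2.connectedComponentsWithStats(b)
for k in range(1,n):
    if st[k,4]>3000: w=onplane(i,np.argwhere(l==k)[:,::-1],s['eef_pos'][2]+.0217+.024,i['T'])[:,:2]*1000; print('bar',st[k],w.min(0),w.max(0))
E
```

```text
17.95 [0.62403823 0.0392854  0.05800011] [-3.14028878e+00  3.44533605e-05  1.56028108e+00] [ 0.42714898 -1.05629273 -3.32393079] 0.033977174443964704
[ 266   53   67  194 2542] [581.92918823  12.78227423] [633.53689925 158.33536436]
[ 356   55   51  210 7642] [652.74720487  -4.93159283] [685.73566184 156.15572343]
bar [ 444    0   86   85 5156] [674.16083968 124.63889014] [711.98459656 156.35188384]
bar [   20    50   163   290 16806] [495.11462871  -4.04213435] [554.75357365 140.63481055]
bar [  277    54    85   270 19860] [606.05672771   7.37571136] [641.80419168 136.29203546]
bar [   0  259   73  141 5983] [428.60241761 -52.635571  ] [481.65102392  45.2482147 ]
```

The tray spans x 582–685 mm with its far end at y ≈ 157, so its centre is near (632, 70). The bar's centre is at about (624, 70). I'm shifting 7 mm in x and lowering.

Emit:
{"fn": "drive_tool", "kwargs": {
  "commands": [
    {"dx":0.35,"dy":0,"dz":-0.5,"rx":0,"ry":0,"rz":0,"fingers":-1},
    {"dx":0,"dy":0,"dz":-0.8,"rx":0,"ry":0,"rz":0,"fingers":-1},
    {"dx":0,"dy":0,"dz":-0.8,"rx":0,"ry":0,"rz":0,"fingers":-1},
    {"dx":0,"dy":0,"dz":-0.7,"rx":0,"ry":0,"rz":0,"fingers":-1},
    {"dx":0,"dy":0,"dz":-0.5,"rx":0,"ry":0,"rz":0,"fingers":-1},
    {"dx":0,"dy":0,"dz":-0.3,"rx":0,"ry":0,"rz":0,"fingers":-1},
    {"dx":0,"dy":0,"dz":0,"rx":0,"ry":0,"rz":0,"fingers":-1}
  ]
}}

```text
clock: 18.7
eef_pos: [0.631, 0.0392, -0.0149]
ee_rot: [-3.14, 0.0, 1.56]
wrist_force: [0.7, 0.3, -2.8]
gripper_width: 0.0341
finger_force: 51.6
```

Emit:
{"fn": "drive_tool", "kwargs": {
  "commands": [
    {"dx":0,"dy":0,"dz":-0.08,"rx":0,"ry":0,"rz":0,"fingers":-1},
    {"dx":0,"dy":0,"dz":0,"rx":0,"ry":0,"rz":0,"fingers":-1}
  ]
}}

```text
clock: 18.9
eef_pos: [0.6321, 0.0392, -0.0146]
ee_rot: [3.14, 0.0, 1.56]
wrist_force: [-0.2, 0.1, -1.8]
gripper_width: 0.0337
finger_force: 51.6
```

Emit:
{"fn": "drive_tool", "kwargs": {
  "commands": [
    {"dx":0,"dy":0,"dz":-0.06,"rx":0,"ry":0,"rz":0,"fingers":-1},
    {"dx":0,"dy":0,"dz":0,"rx":0,"ry":0,"rz":0,"fingers":-1}
  ]
}}

```text
clock: 19.1
eef_pos: [0.6318, 0.0392, -0.0162]
ee_rot: [3.141, -0.0, 1.56]
wrist_force: [-0.4, -0.7, -3.0]
gripper_width: 0.034
finger_force: 51.6
```

Emit:
{"fn": "drive_tool", "kwargs": {
  "commands": [
    {"dx":0,"dy":0,"dz":-0.06,"rx":0,"ry":0,"rz":0,"fingers":-1},
    {"dx":0,"dy":0,"dz":0,"rx":0,"ry":0,"rz":0,"fingers":-1}
  ]
}}

```text
clock: 19.3
eef_pos: [0.6318, 0.0392, -0.0175]
ee_rot: [3.141, -0.0, 1.56]
wrist_force: [0.8, -0.5, -3.1]
gripper_width: 0.0342
finger_force: 51.6
```

Emit:
{"fn": "drive_tool", "kwargs": {
  "commands": [
    {"dx":0,"dy":0,"dz":-0.03,"rx":0,"ry":0,"rz":0,"fingers":-1},
    {"dx":0,"dy":0,"dz":0,"rx":0,"ry":0,"rz":0,"fingers":-1}
  ]
}}

```text
clock: 19.5
eef_pos: [0.6319, 0.0392, -0.0176]
ee_rot: [3.141, -0.0, 1.56]
wrist_force: [-3.1, -0.6, 1.4]
gripper_width: 0.034
finger_force: 52.1
```

The tray floor has taken the weight. I'm releasing with a small opening and rising clear.

Emit:
{"fn": "drive_tool", "kwargs": {
  "commands": [
    {"dx":0,"dy":0,"dz":0,"rx":0,"ry":0,"rz":0,"fingers":0.18},
    {"dx":0,"dy":0,"dz":0,"rx":0,"ry":0,"rz":0,"fingers":0.18},
    {"dx":0,"dy":0,"dz":0,"rx":0,"ry":0,"rz":0,"fingers":0.18},
    {"dx":0,"dy":0,"dz":0.4,"rx":0,"ry":0,"rz":0,"fingers":0.18},
    {"dx":0,"dy":0,"dz":0.8,"rx":0,"ry":0,"rz":0,"fingers":0.18},
    {"dx":0,"dy":0,"dz":1,"rx":0,"ry":0,"rz":0,"fingers":0.18},
    {"dx":0,"dy":0,"dz":1,"rx":0,"ry":0,"rz":0,"fingers":0.18},
    {"dx":0,"dy":0,"dz":1,"rx":0,"ry":0,"rz":0,"fingers":0.18},
    {"dx":0,"dy":0,"dz":1,"rx":0,"ry":0,"rz":0,"fingers":0.18},
    {"dx":0,"dy":0,"dz":0,"rx":0,"ry":0,"rz":0,"fingers":0.18}
  ]
}}

```text
clock: 20.5
eef_pos: [0.6339, 0.0392, 0.0911]
ee_rot: [3.133, -0.0, 1.56]
wrist_force: [-0.5, 0.0, 0.5]
gripper_width: 0.0503
finger_force: 0.0
```

```bash
python3 - <<'E'
from h import *
i,s=wrist('w9.png'); print(s['clock'],s['eef_pos'],s['wrist_force'],s['gripper_width'])
h=cv2.cvtColor(i['pixels'],cv2.COLOR_RGB2HSV)
for nm,m,z in(('tray',(h[...,1]>120)&(h[...,0]>100)&(h[...,0]<130)&(h[...,2]>60),.016),('bar',(h[...,1]<45)&(h[...,2]>150),.028)):
    n,l,st,c=cv2.connectedComponentsWithStats(m.astype(np.uint8))
    for k in range(1,n):
        if st[k,4]>2500: print(nm,st[k],cv2.minAreaRect(onplane(i,np.argwhere(l==k)[:,::-1],z,i['T'])[:,:2].astype(np.float32)*1000))
E
```

```text
20.5 [0.63393396 0.03921125 0.09108853] [-0.50292599  0.0195565   0.54710936] 0.05033553373849732
tray [  260    63   122   198 15357] ((633.1023559570312, 70.31463623046875), (174.3173065185547, 99.28394317626953), 87.94317626953125)
bar [ 409    0   76   91 4643] ((733.8118896484375, 170.1197509765625), (44.314632415771484, 59.24434280395508), 22.65215492248535)
bar [   45    60   144   259 14262] ((462.2291259765625, 43.40800476074219), (235.86375427246094, 94.96868896484375), 89.27769470214844)
bar [ 295   91   43  151 6135] ((631.4170532226562, 71.48141479492188), (127.57006072998047, 34.285682678222656), 89.41118621826172)
bar [   0  248   88  152 8703] ((339.16595458984375, -100.04350280761719), (229.59939575195312, 93.75537109375), 69.07015228271484)
```

The bar's centre measures (631, 71) against the tray's (633, 70). At its flat height it reads the right size (128 × 34 mm), and the gripper is clear. I'm handing in.

```bash
python3 -c "
from cell import env
print(env.finish_job())"
```

```text
the job is handed in; nothing more can be done
None
```

The bar from the black mat wedged at the blue band (about 12 N of push) and now lies released in the blue tray, within about 2 mm of its centre; I handed the job in at about 20.5 s, no verdict was returned, and I didn't touch the spares or the jar.

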